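# Sweep the links off the press run-off plate into the tray

## Task

Sweep the three loose steel links along the top of the run-off plate and off its end into the rectangular plastic tray standing there, pushing them with the fingertips and never picking one up or lifting it. All three must end lying inside the tray. Leave the plug gauge, the setting block and the round scrap tin standing where they are.

Things in the scene. Friction and masses are not known exactly. Their poses are not given: they have to be found in the camera images.
- plate: fixed raised steel run-off plate of a press: flat top 240 mm (x) by 340 mm (y), 70 mm above its origin (on the bench under its centre). The long sides (x = -120 and +120) carry guard rails 8 mm thick, 12 mm above the top; the short ends (y = -170 and +170) are open. The tray stands at one end, the tin at the other. Turned up to 15 degrees
- tray: fixed open plastic tray 240 mm (x) by 160 mm (y), 55 mm high, walls 4 mm, rim 15 mm below the run-off plate's top; same heading as the plate. Its long side stands 5 mm from one open end of the plate, either +y or -y (centres 255 mm apart along the plate's y, up to 20 mm off along its x). Origin: centre of its underside
- link0: loose flat steel link, one of three alike, lying flat on the run-off plate: 56 mm long (x), 22 mm wide (y), 8 mm thick, round ends, two dark 10 mm holes, about 80 g. Origin: centre of its underside. Starts within 45 mm of the run-off plate's x = 0, its length within 35 degrees of the plate's x (across the sweep), at least 85 mm from the next along the plate's y
- link1: loose flat steel link, one of three alike, lying flat on the run-off plate: 56 mm long (x), 22 mm wide (y), 8 mm thick, round ends, two dark 10 mm holes, about 80 g. Origin: centre of its underside. Starts within 45 mm of the run-off plate's x = 0, its length within 35 degrees of the plate's x (across the sweep), at least 85 mm from the next along the plate's y
- link2: loose flat steel link, one of three alike, lying flat on the run-off plate: 56 mm long (x), 22 mm wide (y), 8 mm thick, round ends, two dark 10 mm holes, about 80 g. Origin: centre of its underside. Starts within 45 mm of the run-off plate's x = 0, its length within 35 degrees of the plate's x (across the sweep), at least 85 mm from the next along the plate's y
- gauge: loose steel plug gauge standing upright on the run-off plate beside one guard rail: stepped cylinder, 24 mm across at the foot, 45 mm tall. Origin: centre of its underside. To be left alone
- block: loose dark steel setting block standing on the run-off plate beside the other guard rail: 22 mm (x) by 34 mm (y), 40 mm tall. Origin: centre of its underside. To be left alone
- tin: loose round open metal tin of scrap slugs, 140 mm across, 52 mm tall (its rim 18 mm below the top of the run-off plate), on the bench at the open end of the run-off plate away from the tray. Origin: centre of its underside. To be left alone
Not all that is in view belongs to the job. What is shaped like the link1 but brown is not meant. Leave any pink look-alike of the link0 alone.

How it is judged:
By the outcome, as a careful person would: the job done as asked, in the order asked, and still so for the second after the job is handed in, with the robot touching nothing.
It also fails if it takes over 58 s, if anything falls off the work surface, if the arm or the gripper's body presses on something with over 40 N, if the wrist force passes 120 N, or if a joint passes its speed limit or range.

## Robot

A 6-joint arm with a two-finger parallel gripper is mounted at the origin on the work surface. World frame = base frame: x ahead of the robot, y to its left, z up, the work surface at z = 0. Lengths are in mm, angles in rad, forces in N, time in s.
With the tool pointing down it reaches from about 275 to 825 mm from the base axis. Payload 5.2 kg.
Tool frame: the origin (TCP) lies between the finger pads; the fingertips stand 17 mm ahead of it and the grasp point (between the pads) lies 2 mm behind it; z points along the fingers, y is the line along which they close (so a half turn about z gives the same grasp; the last joint's range is limited). The gripper opens to 93 mm and grips with 3 to 60 N. Pads are 15 mm wide; open, the fingers measure 128 mm over their backs; the gripper's body (75 mm by 188 mm) begins 65 mm behind the grasp point.
Start: joints at [-1.432, 0.259, 1.535, -0, 1.348, -0.203], TCP at [184.372, -518.182, 235.653] pointing down, gripper open.
Joint ranges: [-3.14, 3.14], [-0.91, 2.08], [0.19, 2.58], [-1.22, 4.36], [0.22, 2.71], [-3.12, 3.12]. Speed limits (rad/s): [2.57, 2.57, 3.14, 3.14, 3.14, 3.14].

## Interface

Orientations are given as a 3x3 rotation matrix whose columns are the frame's x, y, z axes.
In Python, from bench import movep, servo_line, set_joints, move_gripper, hold, inverse_kinematics, capture, get_calibration, IKError, close_job, current_t, current_qpos, current_joint_vel, current_tau, current_tool_pos, current_tcp_rot, current_wrist_force, current_ft_torque, current_gripper_width, current_grasp_force gives the robot as it stands. The module is installed in compiled form; this text tells all that it offers. Calls block until the motion is done:
- movep(position, orientation): joint-space move of the TCP to a pose.
- servo_line(position, attitude=None, speed=150, stop_force=None): straight line of the TCP; attitude=None keeps the orientation; speed is the mean speed in mm/s. With stop_force (N) it stops when the force on the tool has changed by that much, and returns True; else False.
- set_joints(angles): joint-space move.
- move_gripper(opening, grasp_force=None): opening from 0.0 (shut) to 1.0 (fully open); grasp_force is the grip in N (None keeps the last); returns when the fingers have stopped.
- hold(seconds).
- inverse_kinematics(position, orientation): joint angles nearest the present ones, or None.
- capture(name): name is "scene" or "top" or "wrist"; returns the picture (384x512x3 uint8, red, green, blue); there is no depth.
- get_calibration(name): a dict with "fx", "fy", "cx", "cy" (pixels), "world_from_camera" (4x4, takes a point from camera to world coordinates). Camera axes: x right, y up, looking along -z (the intrinsics and any distortion apply to the point x, -y, -z); pixel columns grow to the right and rows downward; lengths in mm; the calibration is good to about 2 mm. The wrist camera is an equidistant fisheye: a pixel r from the principal point sees the ray r / f radians off the axis. A picture is of the moment at which its call begins: read the wrist's pose just before it. get_calibration takes no time and is no camera call; for the wrist camera it gives the pose at the moment of the call.
A pose or a line that the arm cannot do raises IKError and nothing moves.
- close_job(): hands the job in; it is judged then, once.
Readings, each from a call of its own:
- current_t(): time.
- current_qpos(): joint angles.
- current_joint_vel(): joint speeds.
- current_tau(): joint torques, N m.
- current_tool_pos(): TCP position.
- current_tcp_rot(): TCP orientation.
- current_wrist_force(): force on the tool from outside, world axes, zero at the start.
- current_ft_torque(): the same for the moment, N m.
- current_gripper_width(): opening from 0.0 (shut) to 1.0 (fully open).
- current_grasp_force(): force on a finger pad.
Only numpy, scipy, OpenCV 4.12 (cv2) and the standard library are available. Lean on these libraries where they do the work, as an engineer would, in place of code of your own. Each camera call takes 0.05 s, during which the arm holds its last target. There are 200 camera calls.

## Working session

There is one attempt and no reset: what is moved stays moved. The work goes in short steps, each a Python script; the robot and the scene stay as the last script left them, time stands still between calls to the robot, and variables do not carry over. Pictures are saved under pics/ and viewed, at most 10 in all, crops included, and the job is handed in when it is done.

```bash
mkdir -p pics
python3 - <<'E'
from bench import *
import cv2,numpy as np
for n in("top","scene"):
    im=capture(n); cv2.imwrite(f"pics/{n}0.png",cv2.resize(im[:,:,::-1],(800,600),interpolation=cv2.INTER_CUBIC)); 
    c=get_calibration(n); print(n,c)
print(current_t())
E
```

```text
top {'fx': 363.6192068480271, 'fy': 363.6192068480271, 'cx': 252.61128665406932, 'cy': 196.41300355600043, 'world_from_camera': array([[ 1.83617626e-02,  9.81908652e-01, -1.88462849e-01,
         4.11470341e+02],
       [-9.99796796e-01,  1.64635672e-02, -1.16325972e-02,
         1.96424720e+01],
       [-8.31937710e-03,  1.88638148e-01,  9.82011424e-01,
         7.98689805e+02],
       [ 0.00000000e+00,  0.00000000e+00,  0.00000000e+00,
         1.00000000e+00]])}
scene {'fx': 393.4183774225982, 'fy': 393.4183774225982, 'cx': 254.13543441970995, 'cy': 190.12637262340814, 'world_from_camera': array([[-4.86170941e-01, -5.17119537e-01,  7.04432538e-01,
         1.15790293e+03],
       [ 8.73708970e-01, -2.72476236e-01,  4.02975602e-01,
         3.72199805e+02],
       [-1.64454300e-02,  8.11384055e-01,  5.84282006e-01,
         5.74643648e+02],
       [ 0.00000000e+00,  0.00000000e+00,  0.00000000e+00,
         1.00000000e+00]])}
0.1
```

View pics/top0.png

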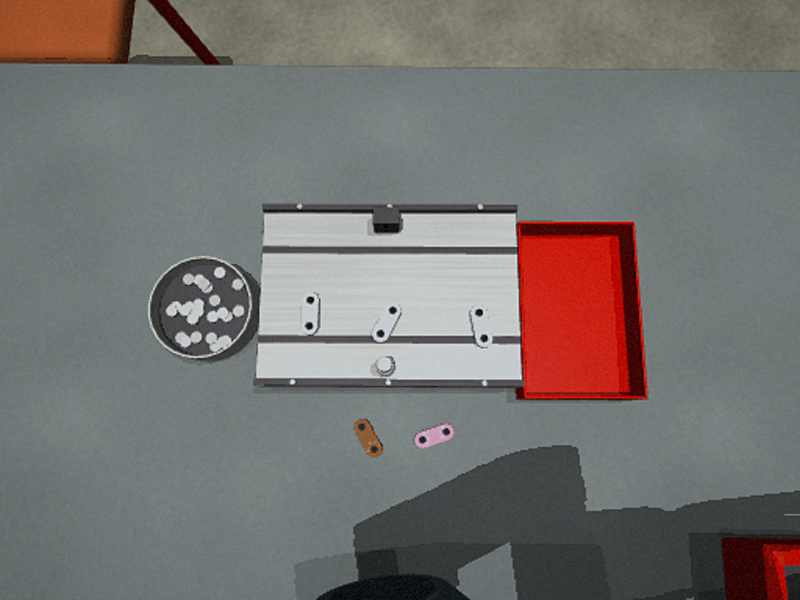

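View pics/scene0.png

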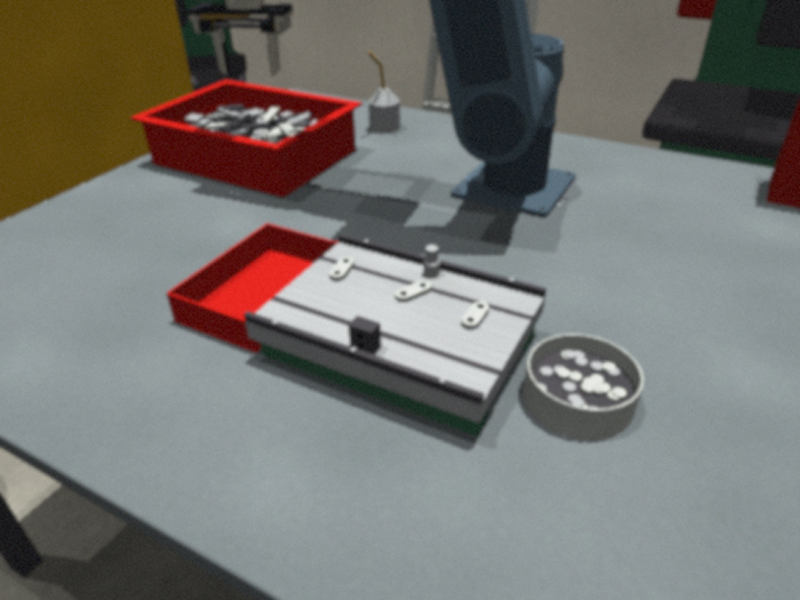

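```bash
cat > h.py <<'E'
from bench import *
import cv2,numpy as np
C=get_calibration("top")
def px2w(u,v,z):  # u,v in 800x600 view
    u=(u+.5)/1.5625-.5; v=(v+.5)/1.5625-.5; M=C["world_from_camera"]
    d=M[:3,:3]@np.array([(u-C["cx"])/C["fx"],-(v-C["cy"])/C["fy"],-1]); o=M[:3,3]
    return (o+d*(z-o[2])/d[2])
E
python3 - <<'E'
from h import *
np.set_printoptions(precision=1,suppress=True)
c=[px2w(*p,82)[:2] for p in[(263,206),(517,206),(522,384),(255,383)]]
print(np.array(c),[np.linalg.norm(c[i]-c[i-1]) for i in range(4)])
o=np.mean(c,0); ey=(c[0]+c[3]-c[1]-c[2]); ey/=np.linalg.norm(ey); ex=np.array([ey[1],-ey[0]])
print("o",o,"ey",ey,"ex",ex,np.degrees(np.arctan2(ex[1],ex[0])))
for n,p,z in[("A1",(310,300),78),("A2",(309,326),78),("B1",(393,310),78),("B2",(380,334),78),("C1",(478,312),78),("C2",(484,338),78),("gtop",(385,364),115),("gfoot",(385,372),70),("blk",(387,213),110),("trayTL",(519,222),55),("trayTR",(634,223),55),("trayBR",(647,398),55),("tin",(204,308),52)]:
    w=px2w(*p,z)[:2]; print(n,w,[(w-o)@ex,(w-o)@ey])
E
python3 -c "
import cv2;i=cv2.imread('pics/top0.png');cv2.imwrite('pics/crop.png',cv2.resize(i[190:410,240:540],(800,587),interpolation=cv2.INTER_CUBIC))"
```

```text
[[ 683.4  206.5]
 [ 688.5 -131.3]
 [ 453.9 -132.4]
 [ 449.2  202. ]] [np.float64(234.2064923924707), np.float64(337.8964901982965), np.float64(234.55124148583096), np.float64(334.42630243559194)]
o [568.7  36.2] ey [-0.  1.] ex [1. 0.] 0.8410329449684515
A1 [557.4 138.5] [np.float64(-9.826043182841548), np.float64(102.46649130014431)]
A2 [523.3 138.2] [np.float64(-43.93476854973048), np.float64(102.66394450282269)]
B1 [546.   30.7] [np.float64(-22.786214042597578), np.float64(-5.206995089255095)]
B2 [514.5  46.7] [np.float64(-54.08260027932859), np.float64(11.303245475727993)]
C1 [545.2 -78.8] [np.float64(-25.173677532554187), np.float64(-114.70657575019493)]
C2 [511.6 -86.2] [np.float64(-58.90525293127897), np.float64(-121.55294665693748)]
gtop [472.9  38.5] [np.float64(-95.77947359472194), np.float64(3.6614881637631083)]
gfoot [466.7  39.5] [np.float64(-101.93388113569192), np.float64(4.769730311201246)]
blk [665.7  40.2] [np.float64(97.04197463569885), np.float64(2.588658532004419)]
trayTL [ 675.8 -139.2] [np.float64(104.51296333807578), np.float64(-176.99718860260765)]
trayTR [ 676.8 -296.1] [np.float64(103.19815461477758), np.float64(-333.85193291604935)]
trayBR [ 440.5 -298.4] [np.float64(-133.14242001191093), np.float64(-332.7248881914595)]
tin [549.4 284.7] [np.float64(-15.736560289369187), np.float64(248.73981892571956)]
```

View pics/crop.png

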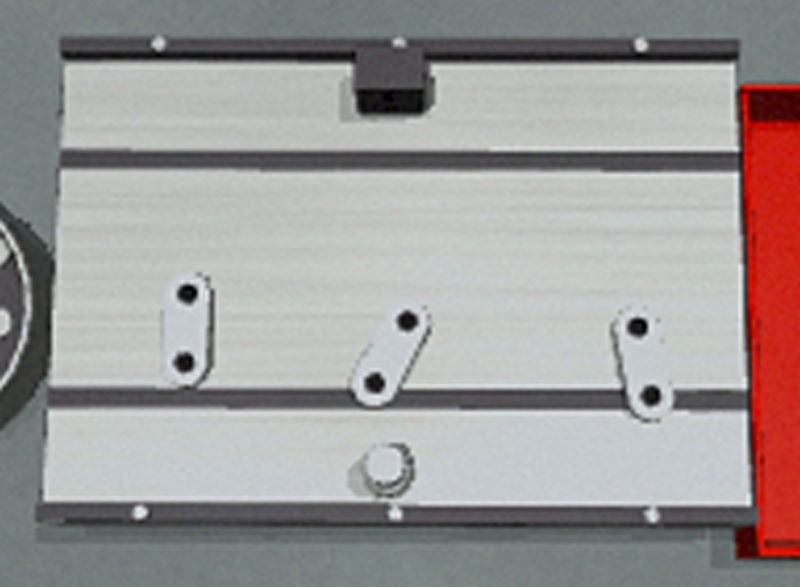

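```bash
cat >> h.py <<'E'
R=np.array([[1,0,0],[0,1,0],[0,0,-1.]])
def Ry(s): return np.column_stack([[0,s,0],[s,0,0],[0,0,-1.]])
def sweep(R,x,y0,z=90,ye=-156):
    movep([x,y0,150],R)
    print("down",servo_line([x,y0,z],R,speed=120,stop_force=12),current_tool_pos().round(1))
    print("push",servo_line([x,ye,z],R,speed=110,stop_force=25),current_tool_pos().round(1),current_wrist_force().round(1))
    servo_line([x,ye,150],R,speed=200); print(current_t())
E
python3 - <<'E'
from h import *
for s in(1,-1): print(s,inverse_kinematics([533,-44,150],Ry(s)))
s=min((1,-1),key=lambda s:abs(inverse_kinematics([533,-44,150],Ry(s))[5]))
print(s); R=Ry(s)
move_gripper(0.25)
movep([533,-44,230],R)
sweep(R,533,-44)
im=capture("top")
movep([535,78,150],R)
im2=capture("top")
cv2.imwrite("pics/c1.png",np.hstack([cv2.resize(i[120:270,150:430,::-1],(400,215)) for i in(im,im2)]))
E
```

```text
1 [-2.91051459e-01  3.05425930e-01  1.69328745e+00 -4.44089210e-16
  1.14287928e+00 -2.91051459e-01]
-1 [-2.91051459e-01  3.05425930e-01  1.69328745e+00 -4.44089210e-16
  1.14287928e+00  2.85054119e+00]
1
down False [534.1 -44.3  91.3]
push False [ 532.9 -155.4   89.9] [-0.8  0.3  0.1]
6.0833
```

View pics/c1.png

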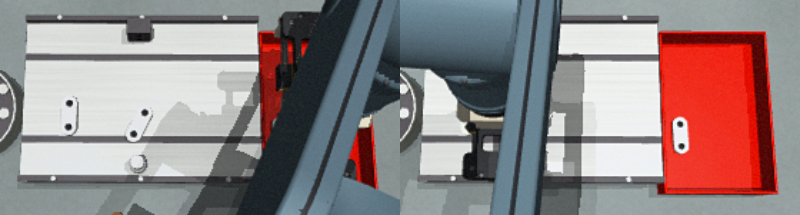

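Run:
```python
from h import *
R=Ry(1)
sweep(R,535,78)
movep([540,169,150],R)
im=capture("top")
sweep(R,540,169)
movep([540,120,300],R)
im2=capture("top")
cv2.imwrite("pics/c2.png",np.vstack([cv2.resize(i[120:270,90:430,::-1],(640,282)) for i in(im,im2)]))
```

```text
down False [535.4  77.9  90.4]
push False [ 535.  -155.5   90. ] [1.1 0.4 0.3]
10.7417
down False [540.3 169.   90.2]
push False [ 540.  -155.7   90. ] [ 0.2 -0.2  0. ]
16.4833
```

View pics/c2.png

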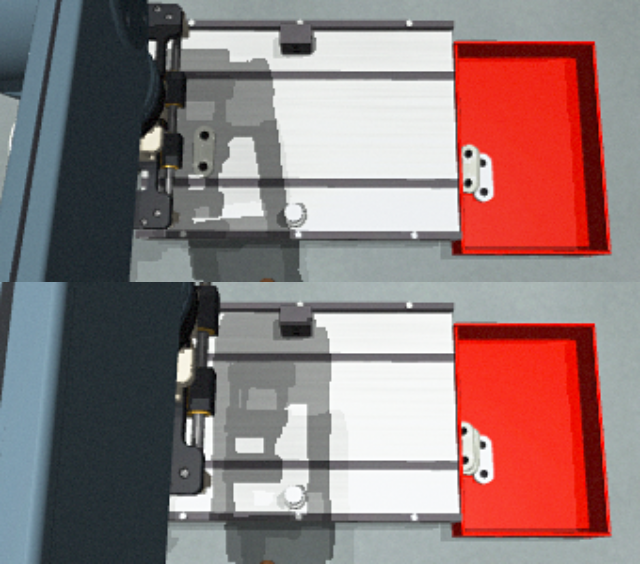

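Run:
```python
from h import *
R=Ry(1)
movep([540,40,300],R)
movep([540,-240,230],R)
im=capture("wrist")
movep([400,100,320],R)
a=capture("top"); b=capture("scene")
cv2.imwrite("pics/w.png",cv2.resize(im[:,:,::-1],(800,600)))
cv2.imwrite("pics/c3.png",np.hstack([cv2.resize(a[130:270,320:430,::-1],(420,535),interpolation=2),cv2.resize(b[130:230,100:180,::-1],(380,535),interpolation=2)]))
print(current_t())
```

```text
20.8167
```

View pics/w.png

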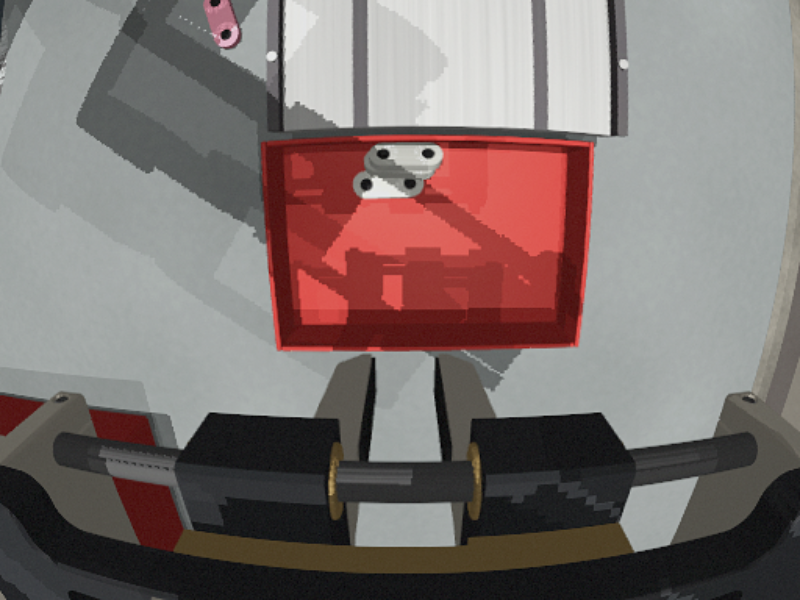

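View pics/c3.png

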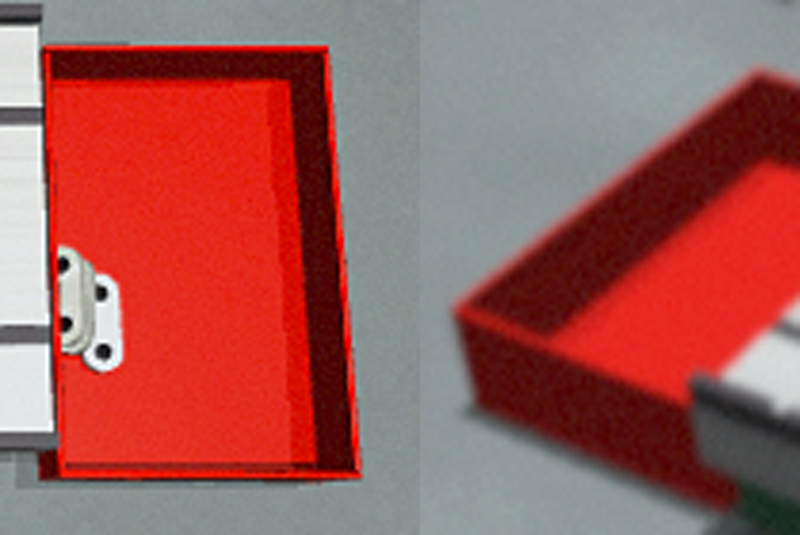

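```bash
python3 -c "
from bench import *
hold(0.3); print(close_job(), current_t())"
```

```text
the job is handed in; nothing more can be done
the job is handed in; nothing more can be done
```

All three links were swept off the plate and lie inside the tray, stacked partly on one another by its near wall. The gauge and block look unmoved in the pictures, the arm stayed clear of the tin, and the job was handed in at about 21 s.

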